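Cover the faceting machine's spindle with the sleeve of the right length

TASK

The lap has been taken off the gem faceting machine. Of the three aluminium cover sleeves standing on the bench, take the one that is just as tall as the bare spindle in the middle of the machine's black pan, slip it upright over the spindle and set it down (do not drop it) so that it stands flat on the round platen with the spindle inside it, then let go. Leave the two other sleeves standing where they are.

Things in the scene. Friction and masses are not known exactly. Their poses are not given: they have to be found in the camera images.
- sleeve_mid: The sleeve to use: plain aluminium tube standing upright, open at both ends, outside diameter 48 mm, bore 36 mm, 42 mm tall, about 80 g. Origin at the centre of its underside, z up along the tube.
- sleeve_short: Wrong sleeve, same diameters but only 22 mm tall; origin at the centre of its underside. Leave alone.
- sleeve_tall: Wrong sleeve, same diameters but 64 mm tall; origin at the centre of its underside. Leave alone.
- spindle_foot (a point): Spindle axis at the platen's top face, about 115 mm above the bench; z up. Fixed steel spindle, 14 mm across with a tapered tip, rising 42 mm from here; flat platen 90 mm across; black pan round it, rim 22 mm above the platen, radius 116 mm. The machine's base reaches 0.15 m to this frame's -x, 0.21 to +x, 0.13 to -y, 0.31 to +y; mast and tank (0.26 m above this point) stand over 0.16 m to +y.
Mind the look-alikes: they are no part of the job. Leave any brown or turquoise look-alike of the sleeve_mid alone.

How it is judged:
By the outcome, as a careful person would: the job done as asked, in the order asked, and still so for the second after the job is handed in, with the robot touching nothing.
It also fails if it takes over 35 s, if anything falls off the work surface, if the arm or the gripper's body presses on something with over 40 N, if the wrist force passes 120 N, or if a joint passes its speed limit or range.

ROBOT

A 7-joint arm with a two-finger parallel gripper is mounted at the origin on the work surface. World frame = base frame: x ahead of the robot, y to its left, z up, the work surface at z = 0. Lengths are in m, angles in rad, forces in N, time in s.
With the tool pointing down it reaches from about 0.425 to 0.925 m from the base axis. Payload 6.8 kg.
Tool frame: the origin (TCP) lies at the very end of the fingers, on their centre line; the grasp point (between the pads) lies 19 mm behind it; z points along the fingers, y is the line along which they close (so a half turn about z gives the same grasp; the last joint's range is limited). The gripper opens to 85 mm and grips with 20 to 120 N. Pads are 22 mm wide; open, the fingers measure 114 mm over their backs; the gripper's body (76 mm by 85 mm) begins 54 mm behind the grasp point. The pads swing forward as they close: fully open they stand 13 mm farther back than shut.
Start: joints at [-1.398, 0.477, 0.022, 1.555, -0.011, 1.109, -0.083], TCP at [0.187, 0.649, 0.231] pointing down, gripper open.
Joint ranges: [-2.96, 2.96], [-0.34, 2.1], [-1.41, 1.46], [0.24, 2.44], [-1.37, 4.51], [0.17, 1.92], [-2.96, 2.96]. Speed limits (rad/s): [2.39, 2.39, 3.14, 3.14, 3.14, 3.14, 3.14].

INTERFACE

Orientations are given as a rotation vector (axis times angle).
In Python, from bench import monitor, optics, r gives the robot as it stands.
- The arm moves only by the shell command python3 -m crank 'ROWS' [OPENING] [FORCE]. ROWS is JSON, a list of rows, each a list of 2 entries, a list of its own where there are three numbers: the shift along the tool's x, y, z in cm, then the turn, a rotation vector about the tool's x, y, z in rad. A call has 1 to 5 rows; each row shifts and turns the commanded pose from where the row before left it, along the tool's axes as they then stand; what a row does not reach is not made up. A row lasts 1/10 s, in which the tool goes at most 50 mm and 8.59 degrees, less where a joint would pass 70% of its speed; a pose out of reach is approached as far as the arm can. A call is refused whole if a number of a shift passes 5 or a number of a turn 0.15, either way. A call with a gripper value outside its range is refused whole. OPENING is the finger opening in cm, from 0 to 8.54, set as the call begins (- or left out, the last holds). The fingers move at their own pace and stop on an object; FORCE is the grip in N (left out, the last holds). Time passes only in rows, so rows that do not move let the fingers close. It gives the time, the measured TCP pose, the force, the opening and the grip force at its end, in the units of the state.
- monitor.get_obs(): the state, without advancing time (a new reading comes with each control period).
- optics.grab_frame(name): name is "scene" or "top" or "wrist"; returns (picture, depth): 384x512x3 uint8, red, green, blue; 384x512 float32, m along the optical axis (not along the pixel's ray), 0 where there is no reading.
- optics.camera_model(name): a dict with "vertical_fov" (degrees; the focal length in pixels is half the picture's height over the tangent of half this angle, whatever the lens; pixels are square), "cx", "cy" (the principal point, pixels), "R" (3x3) and "t" (3): a world point X has camera coordinates R X + t; the wrist camera has in their place "hand_eye" (4x4, takes a point from camera to tool coordinates, whose origin is the TCP and whose axes are the flange's). Camera axes: x right, y down, z forward; pixel columns grow to the right and rows downward; lengths in m; the calibration is good to about 2 mm. The wrist camera is an equidistant fisheye: a pixel r from the principal point sees the ray r / f radians off the axis. A picture is of the moment at which its call begins: read the wrist's pose just before it. camera_model takes no time and is no camera call.
- r.hand_in(): hands the job in; it is judged then, once.
The state is a dict: "clock": time; "joints": joint angles; "qvel": joint speeds; "tau": joint torques, N m; "tcp_pos": TCP position; "orientation": TCP orientation; "contact_force": force on the tool from outside, world axes, zero at the start; "moment": the same for the moment, N m; "grip_width": finger opening in m; "gripper_force": force on a finger pad.
Only numpy, scipy, OpenCV 4.12 (cv2) and the standard library are available. Lean on these libraries where they do the work, as an engineer would, in place of code of your own. Each camera call takes 0.05 s, during which the arm holds its last target. There are 200 camera calls.

## Working session

There is one attempt and no reset: what is moved stays moved. The work goes in short steps, Python scripts to look and compute and a shell command to move; the robot and the scene stay as the last step left them, time stands still between calls to the robot, and variables do not carry over. Pictures are saved under pics/ and viewed, at most 10 in all, crops included, and the job is handed in when it is done.

```bash
mkdir -p pics; ls; cat > h.py <<'E'
import numpy as np, cv2
from bench import monitor, optics, r
def grab(n):
    o=monitor.get_obs(); p,d=optics.grab_frame(n); m=optics.camera_model(n); return o,p,d,m
def world(n,p,d,m):
    H,W=d.shape; f=H/2/np.tan(np.radians(m["vertical_fov"])/2)
    v,u=np.mgrid[:H,:W]; c=np.stack([(u-m["cx"])/f*d,(v-m["cy"])/f*d,d],-1)
    return (c-np.array(m["t"]))@np.array(m["R"])
E
python3 - <<'E'
from h import *
for n in("scene","top"):
    o,p,d,m=grab(n); np.savez(n+".npz",p=p,d=d,w=world(n,p,d,m)); cv2.imwrite(f"pics/{n}1.png",p[...,::-1])
print(o)
E
```

```text
pics
{'clock': 0.05, 'joints': array([-1.39810154,  0.47779587,  0.02233795,  1.55645247, -0.01150702,
        1.10930411, -0.08309582]), 'qvel': array([-0.00017533, -0.00137261,  0.00034984, -0.00219052, -0.00093757,
       -0.00029457,  0.0010041 ]), 'tau': array([ 3.41489082e-03, -5.98302555e+01,  1.61502879e+00, -2.82250410e+01,
        1.28450361e-02,  5.25163035e-03,  5.09163357e-06]), 'tcp_pos': array([0.18690228, 0.64798911, 0.23032809]), 'orientation': array([-4.39568087e-01, -3.11055830e+00,  2.87012080e-03]), 'contact_force': array([0.88174802, 0.00282679, 0.41721905]), 'moment': array([ 0.00489179,  0.00028718, -0.02757624]), 'gripper_force': 0.0, 'grip_width': 0.08516850827555798}
```

View pics/scene1.png

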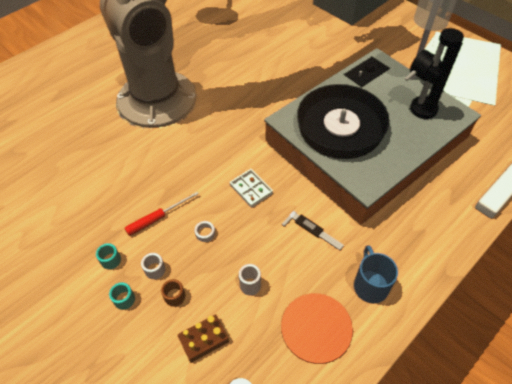

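View pics/top1.png

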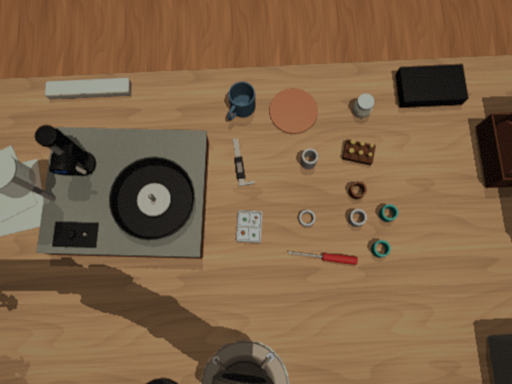

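The grey sleeve candidates are at scene pixels (205,231), (152,265) and (250,279), which are top pixels (307,218), (358,217) and (310,157). The turquoise and brown rings are look-alikes. I'll measure heights from depth.

```bash
python3 - <<'E'
from h import *
T=np.load("top.npz");w=T["w"];p=T["p"]
for n,(u,v) in dict(a=(307,218),b=(358,217),c=(310,157)).items():
    s=w[v-16:v+17,u-16:u+17].reshape(-1,3); z=s[:,2]; base=np.median(z)
    top=s[z>base+.012]; zt=np.percentile(top[:,2],90); q=top[top[:,2]>zt-.004]
    print(n,base,zt,len(q),cv2.minEnclosingCircle((q[:,:2]*1000).astype(np.float32)),q.mean(0))
s=w[185:212,140:168].reshape(-1,3); z=s[:,2]; pl=np.median(z); q=s[z>pl+.03]
print("platen",pl,"spindle",len(q),q.mean(0),q[:,2].max())
# platen by white colour
m=(p[175:225,130:180].min(-1)>140); s=w[175:225,130:180][m]; print(len(s),cv2.minEnclosingCircle((s[abs(s[:,2]-pl)<.006][:,:2]*1000).astype(np.float32)))
S=np.load("scene.npz");w=S["w"]
for n,(u,v) in dict(a=(205,231),b=(152,265),c=(250,279)).items():
    s=w[v-20:v+21,u-20:u+21].reshape(-1,3); z=s[:,2]; base=np.median(z);zt=np.percentile(z[z>base+.012],90);q=s[z>base+.012];q=q[q[:,2]>zt-.004]
    print(n,base,zt,len(q),cv2.minEnclosingCircle((q[:,:2]*1000).astype(np.float32)))
s=w[105:135,325:362].reshape(-1,3);z=s[:,2];pl=np.median(z);q=s[z>pl+.025];print(pl,q.mean(0),q[:,2].max(),len(q))
a=T["p"][130:250,270:410,::-1];cv2.imwrite("pics/c1.png",cv2.resize(a,None,fx=5,fy=5,interpolation=3))
E
```

```text
a 0.0012381509900068264 0.025821719355552244 50 ((348.8044738769531, -137.2810516357422), 147.35372924804688) [ 0.4390543  -0.19794759  0.10177499]
b 0.0013713761130328586 0.045858044374968675 58 ((341.5896301269531, -212.18922424316406), 194.5903778076172) [ 0.41978627 -0.31316241  0.19780409]
c 0.0019706386041198876 0.06646136246384225 78 ((438.6588134765625, -142.0576171875), 229.37991333007812) [ 0.59752665 -0.20714188  0.16168742]
platen 0.11575493708546453 spindle 28 [0.46929635 0.18273713 0.31927668] 1.3156741219222419
666 ((510.21185302734375, 223.0019989013672), 43.48988342285156)
a 0.0009125297422034447 0.02473498428673109 97 ((695.766845703125, -351.30548095703125), 307.1253356933594)
b 0.0014635775963250685 0.043855233360211104 184 ((691.178466796875, -427.55419921875), 280.10589599609375)
c 0.001878352061197874 0.06503168091325728 170 ((784.9266357421875, -357.71356201171875), 230.95974731445312)
0.11453390359131312 [0.5118512  0.22038829 0.15012184] 0.16148972677989376 35
```

View pics/c1.png

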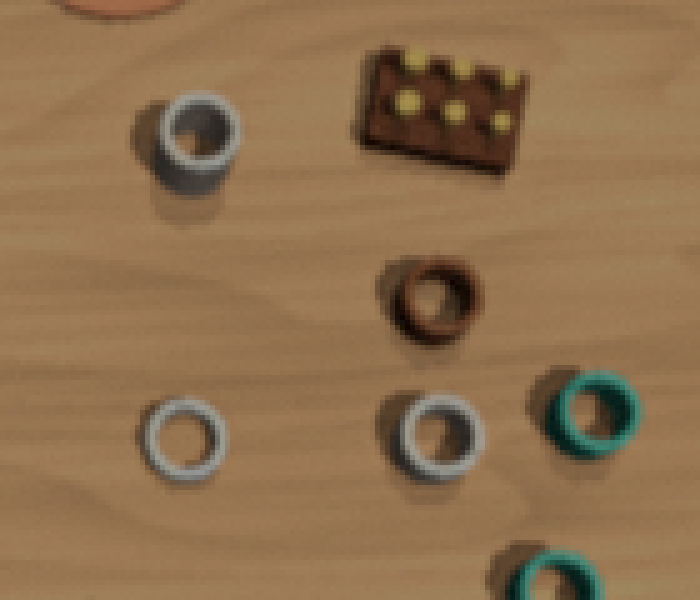

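The crop shows the tall sleeve at top (310,157), the short at (307,218) and the middle one, 42–44 mm tall, at (358,217). The brown and turquoise rings next to it are to be left alone. The middle sleeve's height matches the spindle (about 42 mm). Next: precise centres and finger clearance.

```bash
cat >> h.py <<'E'
def ring(s,zlo,zhi,R=24.,r=18.,g=None):
    from scipy.optimize import minimize
    q=s[(s[:,2]>zlo)&(s[:,2]<zhi)]; c=np.median(q[:,:2],0) if g is None else np.array(g)
    for _ in range(5):
        q=q[np.hypot(*(q[:,:2]-c).T)<.035]
        f=lambda c:np.mean(np.clip(np.abs(np.hypot(*(q[:,:2]-c).T)-(R+r)/2000),0,.006)**2)
        c=minimize(f,c,method="Nelder-Mead",options=dict(xatol=1e-5,fatol=1e-12)).x
    return c,len(q),np.median(q[:,2])
E
python3 - <<'E'
from h import *
w=np.load("top.npz")["w"]
for n,(u,v),h in [("short",(307,218),.022),("mid",(358,217),.042),("tall",(310,157),.064),("brown",(357,190),.042),("tq1",(389,213),.042),("tq2",(381,248),.042)]:
    s=w[v-14:v+15,u-14:u+15].reshape(-1,3); print("top",n,ring(s,h-.004,h+.007))
w=np.load("scene.npz")["w"]
for n,(u,v),h in [("mid",(152,262),.042)]:
    s=w[v-14:v+15,u-14:u+15].reshape(-1,3); print("scene",n,ring(s,h-.004,h+.007))
E
```

```text
top short (array([ 0.45413692, -0.20275651]), 86, np.float64(0.021947763756988654))
top mid (array([ 0.44528045, -0.34818437]), 98, np.float64(0.04190658272156718))
top tall (array([ 0.62847515, -0.22007151]), 95, np.float64(0.06451941382441065))
top brown (array([ 0.52793241, -0.35699391]), 100, np.float64(0.042491345010564355))
top tq1 (array([ 0.45476947, -0.4401014 ]), 92, np.float64(0.04288172193103032))
top tq2 (array([ 0.35234607, -0.40606862]), 98, np.float64(0.04209974267389521))
scene mid (array([ 0.44645449, -0.34899866]), 164, np.float64(0.04211667541943419))
```

```bash
python3 -m crank '[[[0,-4,-4],[0,0,0]],[[0,-5,0],[0,0,0]],[[0,-5,0],[0,0,0]],[[-3,-3,0],[0,0,0.06]],[[-5,0,0],[0,0,0.1]]]' 6.8 40; python3 -m crank '[[[-5,0,0],[0,0,0.1]],[[-5,0,0],[0,0,0.1]],[[-5,0,0],[0,0,0.1]],[[-5,0,0],[0,0,0.1]],[[-5,0,0],[0,0,0.1]]]'; python3 -c "
from h import *
o=monitor.get_obs();print(o['joints'])"
```

```text
clock: 0.6
tcp_pos: [0.2136, 0.4621, 0.2665]
orientation: [-0.68, -3.065, 0.003]
contact_force: [1.2, 1.3, -0.2]
grip_width: 0.0684
gripper_force: 0.0
clock: 1.1
tcp_pos: [0.417, 0.3153, 0.2665]
orientation: [1.429, 2.797, -0.0]
contact_force: [0.9, 0.2, 0.0]
grip_width: 0.0678
gripper_force: 0.0
[-1.03441914  0.19036229  0.30939914  1.8922956  -0.0655996   1.06862672
 -0.07261123]
```

```bash
python3 -m crank '[[[-5,0,0],[0,0,0.1]],[[-3,0,0],[0,0,0.1]],[[0,0,0],[0,0,0]],[[0,0,0],[0,0,0]]]'; cat >> h.py <<'E'
from scipy.spatial.transform import Rotation as Ro
def wrist():
    o,p,d,m=grab("wrist"); H,W=d.shape; f=H/2/np.tan(np.radians(m["vertical_fov"])/2)
    v,u=np.mgrid[:H,:W]; x=(u-m["cx"])/f; y=(v-m["cy"])/f; t=np.hypot(x,y)+1e-9
    k=np.where(t<1.5,np.tan(np.minimum(t,1.5))/t,0)
    c=np.stack([x*k*d,y*k*d,d],-1); X=np.array(m["hand_eye"])
    w=(c@X[:3,:3].T+X[:3,3])@Ro.from_rotvec(o["orientation"]).as_matrix().T+o["tcp_pos"]
    w[d<=0]=np.nan; return o,p,d,w
E
python3 - <<'E'
from h import *
o,p,d,w=wrist(); cv2.imwrite("pics/w1.png",p[...,::-1]); np.savez("w1.npz",p=p,w=w)
s=w.reshape(-1,3); n=np.hypot(s[:,0]-.511,s[:,1]-.221)
a=s[n<.03]; print("platen z",np.nanmedian(s[(n<.04)&(n>.025)][:,2]))
for lo,hi in((.125,.135),(.135,.145),(.145,.153),(.153,.165)):
    q=a[(a[:,2]>lo)&(a[:,2]<hi)]; print(lo,len(q),q.mean(0),q.min(0),q.max(0))
m=(p.reshape(-1,3).min(1)>130)&(n<.06)&(abs(s[:,2]-.115)<.006); q=s[m][:,:2]*1000
print(len(q),cv2.fitEllipse(cv2.convexHull(q.astype(np.float32))),o["tcp_pos"])
E
```

```text
clock: 1.5
tcp_pos: [0.4601, 0.25, 0.2664]
orientation: [-1.697, -2.643, 0.001]
contact_force: [0.2, 0.1, -0.6]
grip_width: 0.068
gripper_force: 0.0
platen z 0.11583862209600249
0.125 40 [0.50773874 0.22561554 0.13000609] [0.50430942 0.21816857 0.12500718] [0.51371066 0.22814967 0.13499177]
0.135 55 [0.50724482 0.22498126 0.13993214] [0.50367853 0.21834762 0.13500195] [0.51496548 0.22786781 0.14495836]
0.145 87 [0.50841643 0.22398935 0.15022836] [0.50373577 0.21573392 0.14516591] [0.51708359 0.22813041 0.15294154]
0.153 79 [0.50992516 0.22235811 0.15605108] [0.50487437 0.21649366 0.15303355] [0.51561843 0.22636139 0.15865489]
4711 ((511.1120300292969, 221.52000427246094), (89.03309631347656, 89.44136810302734), 178.82666015625) [0.46011927 0.24997951 0.26639013]
```

View pics/w1.png

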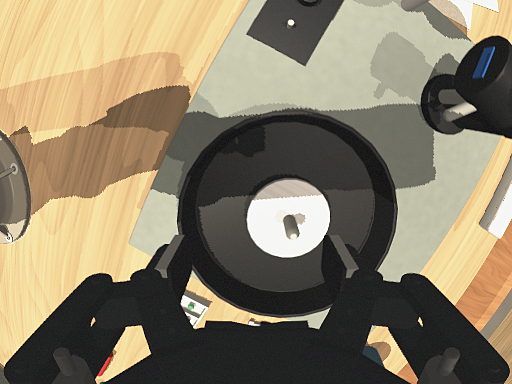

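The wrist view shows the platen at (288,217), with the spindle standing in it at about (291,226). World position is (0.511, 0.2215), top at z≈0.158. Continuing to the sleeve.

```bash
python3 -m crank '[[[-5,0,0],[0,0,0.1]],[[-5,0,0],[0,0,0.1]],[[-5,0,0],[0,0,0.1]],[[-5,0,0],[0,0,0.1]],[[-5,0,0],[0,0,0.1]]]'; python3 -m crank '[[[-5,0,0],[0,0,0.1]],[[-5,0,2],[0,0,0.1]],[[-5,0,3],[0,0,0.1]],[[-5,0,3],[0,0,0.1]],[[-5,0,3],[0,0,0.1]]]';python3 -m crank '[[[-3,0,2],[0,0,0.1]],[[0,0,0],[0,0,0.1]],[[0,0,0],[0,0,0]],[[0,0,0],[0,0,0]]]'
cat >> h.py <<'E'
def to(o,g):
    R=Ro.from_rotvec(o["orientation"]).as_matrix(); print("tool y angle",np.degrees(np.arctan2(R[1,1],R[0,1])),"tilt",R[:,2],"shift cm",np.round(R.T@(np.array(g)-o["tcp_pos"])*100,2))
E
python3 - <<'E'
from h import *
o,p,d,w=wrist(); cv2.imwrite("pics/w2.png",p[...,::-1])
s=w.reshape(-1,3); s=s[np.hypot(s[:,0]-.4455,s[:,1]+.3485)<.04]
c,n,z=ring(s,.037,.047); print(c,n,z); to(o,[*c,.010]); print(o["joints"])
E
```

```text
clock: 2.05
tcp_pos: [0.5169, 0.0096, 0.2666]
orientation: [2.297, 2.143, 0.001]
contact_force: [0.7, -0.3, 0.3]
grip_width: 0.0681
gripper_force: 0.0
clock: 2.55
tcp_pos: [0.4595, -0.2054, 0.17]
orientation: [2.756, 1.508, 0.001]
contact_force: [0.3, 0.4, 0.1]
grip_width: 0.0681
gripper_force: 0.0
clock: 2.95
tcp_pos: [0.4439, -0.2294, 0.1509]
orientation: [-2.889, -1.233, -0.001]
contact_force: [0.7, 1.6, -0.0]
grip_width: 0.068
gripper_force: 0.0
[ 0.44670616 -0.3487014 ] 125 0.04258214559760658
tool y angle -43.76417594535363 tilt [ 2.80989141e-04  3.61634390e-04 -9.99999895e-01] shift cm [-8.43  8.45 14.08]
[-0.28464987  0.37276131  0.78953767  2.08476857 -0.36162173  0.82143065
 -0.04234402]
```

View pics/w2.png

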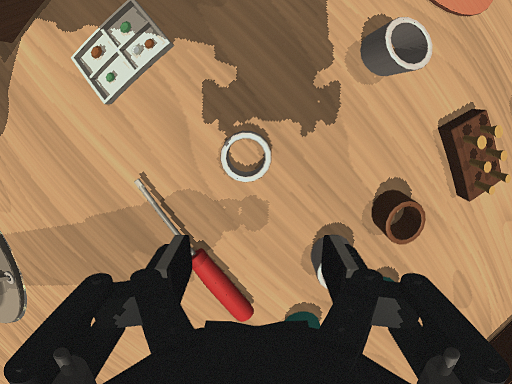

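The wrist view shows the short sleeve at (246,157), the tall at (405,45) and the target half hidden by the right finger at (325,258). Moving above it.

```bash
python3 -m crank '[[[-3,3,0],[0,0,0]],[[-3,3,2],[0,0,0]],[[-2.4,2.4,3],[0,0,0]],[[0,0,3],[0,0,0]],[[0,0,0],[0,0,0]]]'
python3 - <<'E'
from h import *
o,p,d,w=wrist(); cv2.imwrite("pics/w3.png",p[...,::-1])
s=w.reshape(-1,3); s=s[np.hypot(s[:,0]-.4455,s[:,1]+.3485)<.035]
c,n,z=ring(s,.037,.047); print(c,n,z); to(o,[*c,.010]); to(o,[.4463,-.3487,.01])
E
```

```text
clock: 3.5
tcp_pos: [0.4434, -0.348, 0.068]
orientation: [-2.887, -1.226, 0.005]
contact_force: [-0.5, -0.1, 0.6]
grip_width: 0.068
gripper_force: 0.0
[ 0.44739324 -0.34989217] 2146 0.04246520123856435
tool y angle -43.97761390336004 tilt [-0.0046285   0.00340267 -0.9999835 ] shift cm [0.14 0.45 5.8 ]
tool y angle -43.97761390336004 tilt [-0.0046285   0.00340267 -0.9999835 ] shift cm [0.15 0.29 5.8 ]
```

View pics/w3.png

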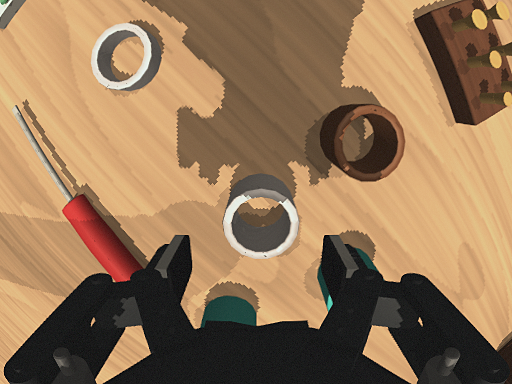

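The target sits centred between the fingers at (262,217). The turquoise rings lie behind and clear of the finger path. Descending with a small correction.

```bash
python3 -m crank '[[[0.1,0.4,1],[0,0,0]],[[0,0,2],[0,0,0]],[[0,0,1.5],[0,0,0]],[[0,0,1],[0,0,0]],[[0,0,0],[0,0,0]]]'; python3 -c "
from h import *
to(monitor.get_obs(),[.447,-.3495,.010])"
```

```text
clock: 4.05
tcp_pos: [0.4479, -0.3509, 0.0151]
orientation: [-2.891, -1.225, 0.001]
contact_force: [-0.4, -0.1, 1.3]
grip_width: 0.0684
gripper_force: 0.0
tool y angle -44.059025804310394 tilt [-0.00120488  0.00112317 -0.99999864] shift cm [ 0.04 -0.17  0.51]
```

```bash
python3 -m crank '[[[0,-0.15,0.4],[0,0,0]],[[0,0,0],[0,0,0]]]'; python3 -m crank '[[[0,0,0],[0,0,0]],[[0,0,0],[0,0,0]],[[0,0,0],[0,0,0]],[[0,0,0],[0,0,0]],[[0,0,0],[0,0,0]]]' 4 45;  python3 -m crank '[[[0,0,0],[0,0,0]],[[0,0,0],[0,0,0]],[[0,0,0],[0,0,0]]]'
```

```text
clock: 4.25
tcp_pos: [0.447, -0.3507, 0.0121]
orientation: [2.893, 1.225, 0.0]
contact_force: [0.2, -0.7, 0.3]
grip_width: 0.068
gripper_force: 0.0
clock: 4.75
tcp_pos: [0.4472, -0.3509, 0.0127]
orientation: [2.893, 1.224, 0.001]
contact_force: [-1.6, 0.9, 4.9]
grip_width: 0.0473
gripper_force: 45.8
clock: 5.05
tcp_pos: [0.4472, -0.351, 0.0127]
orientation: [2.893, 1.224, 0.001]
contact_force: [-2.0, 1.4, 5.5]
grip_width: 0.047
gripper_force: 45.8
```

```bash
python3 -m crank '[[[0,0,-1],[0,0,0]],[[0,0,-3],[0,0,0]],[[0,0,-4],[0,0,0]],[[0,0,-5],[0,0,0]],[[0,0,-5],[0,0,0]]]'; python3 -m crank '[[[3,0,-3],[0,0,-0.06]],[[5,0,-1],[0,0,-0.1]],[[5,0,0],[0,0,-0.1]],[[5,0,0],[0,0,-0.1]],[[5,0,0],[0,0,-0.1]]]';python3 -m crank '[[[5,0,0],[0,0,-0.1]],[[5,0,0],[0,0,-0.1]],[[5,0,0],[0,0,-0.1]],[[5,0,0],[0,0,-0.1]],[[0,0,0],[0,0,0]]]'
python3 -c "
from h import *
to(monitor.get_obs(),[.5111,.2215,.2])"
```

```text
clock: 5.55
tcp_pos: [0.4464, -0.3507, 0.194]
orientation: [-2.893, -1.223, 0.001]
contact_force: [1.5, 0.4, -0.5]
grip_width: 0.0469
gripper_force: 46.5
clock: 6.05
tcp_pos: [0.5739, -0.1601, 0.2327]
orientation: [2.533, 1.856, 0.002]
contact_force: [1.3, -0.4, 0.1]
grip_width: 0.0471
gripper_force: 46.5
clock: 6.55
tcp_pos: [0.6044, 0.0446, 0.2317]
orientation: [-2.1, -2.332, -0.004]
contact_force: [0.1, -0.1, -1.7]
grip_width: 0.0471
gripper_force: 46.5
tool y angle 5.9897825039096455 tilt [-5.31763549e-04  4.33561881e-03 -9.99990460e-01] shift cm [18.56 -7.43  3.25]
```

```bash
python3 -m crank '[[[4,-2,0],[0,0,0]],[[4,-2,0],[0,0,0]],[[4,-2,0],[0,0,0]],[[4,-1.4,0],[0,0,0]],[[2.5,0,0],[0,0,0]]]';python3 -m crank '[[[0,0,0],[0,0,0]],[[0,0,0],[0,0,0]]]'
python3 - <<'E'
from h import *
o,p,d,w=wrist(); to(o,[.5111,.2215,.19]); cv2.imwrite("pics/w4.png",p[...,::-1])
b=o["tcp_pos"]; s=w.reshape(-1,3); s=s[np.hypot(*(s[:,:2]-b[:2]).T)<.035]; print(ring(s,b[2]+.022,b[2]+.036,g=b[:2]),b)
E
```

```text
clock: 7.05
tcp_pos: [0.5116, 0.215, 0.2322]
orientation: [-2.115, -2.321, -0.0]
contact_force: [0.1, -0.4, -0.5]
grip_width: 0.0471
gripper_force: 46.6
clock: 7.25
tcp_pos: [0.5142, 0.2119, 0.2321]
orientation: [2.118, 2.319, 0.0]
contact_force: [-0.3, -0.1, -1.9]
grip_width: 0.0471
gripper_force: 46.6
tool y angle 5.176624382107274 tilt [ 4.61255176e-04 -3.65666397e-04 -9.99999827e-01] shift cm [ 0.99 -0.23  4.21]
(array([0.51494642, 0.21215702]), 5344, np.float64(0.26169038200733186)) [0.51422159 0.21190439 0.23212984]
```

View pics/w4.png

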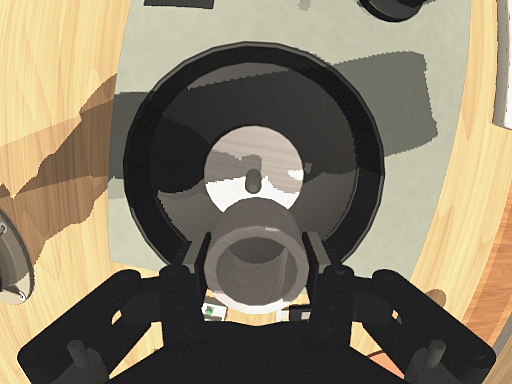

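The wrist view shows the sleeve upright in the fingers at (255,255), its top 29.5 mm above the TCP, so its bottom is 12.5 mm below. The spindle is ahead at (254,182).

```bash
python3 -m crank '[[[0.9,-0.3,0],[0,0,0]],[[0,0,2],[0,0,0]],[[0,0,2],[0,0,0]],[[0,0,1],[0,0,0]],[[0,0,0],[0,0,0]]]'; python3 -m crank '[[[0,0,0],[0,0,0]]]'
python3 - <<'E'
from h import *
o,p,d,w=wrist(); to(o,[.5111,.2215,.128]); cv2.imwrite("pics/w5.png",p[...,::-1])
b=o["tcp_pos"]; s=w.reshape(-1,3); n=np.hypot(*(s[:,:2]-[.511,.2215]).T)
print(ring(s[n<.035],b[2]+.022,b[2]+.036,g=b[:2]))
m=(p.reshape(-1,3).min(1)>130)&(n<.06)&(abs(s[:,2]-.115)<.006); print("platen z",np.median(s[m][:,2]),m.sum())
E
```

```text
clock: 7.8
tcp_pos: [0.5096, 0.22, 0.1805]
orientation: [-2.12, -2.317, 0.005]
contact_force: [0.4, -0.7, -0.6]
grip_width: 0.0472
gripper_force: 46.6
clock: 7.9
tcp_pos: [0.5109, 0.2206, 0.1822]
orientation: [2.12, 2.318, 0.001]
contact_force: [0.5, 1.1, -0.1]
grip_width: 0.0472
gripper_force: 46.6
tool y angle 5.102571399153827 tilt [ 4.36059382e-04  4.98700904e-05 -9.99999904e-01] shift cm [0.08 0.03 5.42]
(array([0.5115801 , 0.22089906]), 5351, np.float64(0.21174345365600794))
platen z 0.11579708273164147 5102
```

Aligned within 1 mm (slack 11 mm). Lowering, slowly at the end.

```bash
python3 -m crank '[[[0,0,1.5],[0,0,0]],[[0,0,1.5],[0,0,0]],[[0,0,1.2],[0,0,0]],[[0,0,0.5],[0,0,0]],[[0,0,0],[0,0,0]]]'; python3 -m crank '[[[0,0,0.2],[0,0,0]],[[0,0,0.2],[0,0,0]],[[0,0,0.1],[0,0,0]],[[0,0,0],[0,0,0]]]'
```

```text
clock: 8.45
tcp_pos: [0.5103, 0.2208, 0.1345]
orientation: [-2.119, -2.319, 0.001]
contact_force: [-0.7, -0.3, -0.7]
grip_width: 0.0471
gripper_force: 46.6
clock: 8.85
tcp_pos: [0.5105, 0.221, 0.1298]
orientation: [-2.119, -2.319, -0.0]
contact_force: [0.1, -0.4, -0.7]
grip_width: 0.0475
gripper_force: 46.6
```

```bash
python3 -m crank '[[[0,0,0.1],[0,0,0]],[[0,0,0],[0,0,0]]]'; python3 -m crank '[[[0,0,0.1],[0,0,0]],[[0,0,0],[0,0,0]]]'
```

```text
clock: 9.05
tcp_pos: [0.5104, 0.2209, 0.1287]
orientation: [-2.119, -2.319, -0.0]
contact_force: [0.2, -0.3, -1.3]
grip_width: 0.047
gripper_force: 46.6
clock: 9.25
tcp_pos: [0.5105, 0.2209, 0.1278]
orientation: [2.119, 2.319, 0.0]
contact_force: [-0.5, 0.6, -0.1]
grip_width: 0.0471
gripper_force: 46.7
```

```bash
python3 -m crank '[[[0,0,0.1],[0,0,0]],[[0,0,0],[0,0,0]]]'; python3 -m crank '[[[0,0,0.05],[0,0,0]],[[0,0,0],[0,0,0]]]'
```

```text
clock: 9.45
tcp_pos: [0.5105, 0.2209, 0.1277]
orientation: [-2.119, -2.318, -0.001]
contact_force: [-3.5, -1.7, 9.0]
grip_width: 0.0471
gripper_force: 47.5
clock: 9.65
tcp_pos: [0.5105, 0.221, 0.1276]
orientation: [-2.119, -2.318, -0.001]
contact_force: [-4.7, -1.0, 13.6]
grip_width: 0.047
gripper_force: 48.0
```

Contact with the platen. I'll ease off slightly and release.

```bash
python3 -m crank '[[[0,0,-0.1],[0,0,0]],[[0,0,0],[0,0,0]]]'; python3 -m crank '[[[0,0,0],[0,0,0]],[[0,0,0],[0,0,0]],[[0,0,0],[0,0,0]],[[0,0,0],[0,0,0]]]' 7; python3 -m crank '[[[0,0,-1],[0,0,0]],[[0,0,-2],[0,0,0]],[[0,0,-3],[0,0,0]],[[0,0,-4],[0,0,0]],[[-5,0,-2],[0,0,0]]]'; python3 -m crank '[[[-5,0,0],[0,0,0]],[[0,0,0],[0,0,0]],[[0,0,0],[0,0,0]]]'
python3 - <<'E'
from h import *
o,p,d,w=wrist(); s=w.reshape(-1,3); n=np.hypot(*(s[:,:2]-[.511,.2215]).T)
print(ring(s[n<.04],.15,.164,g=[.511,.2215]))
q=s[(n<.035)&(n>.0)]; print(np.nanpercentile(q[:,2],[50,90,98]))
o,p2,d,m=grab("scene"); a=np.vstack([cv2.resize(p[:300,100:500],(600,450)),]) 
b=cv2.resize(p2[70:320,90:400],(620,500)); cv2.imwrite("pics/fw.png",p[...,::-1]); cv2.imwrite("pics/fs.png",b[...,::-1]); print(o["contact_force"],o["tcp_pos"])
W=world("scene",p2,d,m)
for u,v,h in((205,231,.022),(250,279,.064)):
    print(ring(W[v-18:v+15,u-14:u+15].reshape(-1,3),h-.004,h+.007))
E
```

```text
clock: 9.85
tcp_pos: [0.5106, 0.221, 0.1277]
orientation: [-2.119, -2.319, -0.001]
contact_force: [-1.7, -1.0, 6.5]
grip_width: 0.0471
gripper_force: 47.2
clock: 10.25
tcp_pos: [0.5104, 0.2209, 0.127]
orientation: [-2.119, -2.319, 0.0]
contact_force: [0.2, -0.2, 0.0]
grip_width: 0.0703
gripper_force: 0.0
clock: 10.75
tcp_pos: [0.5155, 0.1813, 0.2495]
orientation: [2.107, 2.33, 0.01]
contact_force: [0.6, 0.4, -1.1]
grip_width: 0.0701
gripper_force: 0.0
clock: 11.05
tcp_pos: [0.5193, 0.1235, 0.2466]
orientation: [2.123, 2.315, 0.002]
contact_force: [1.3, 1.5, -0.1]
grip_width: 0.0703
gripper_force: 0.0
(array([0.51143242, 0.2191012 ]), 1550, np.float64(0.157329745476362))
[0.11673197 0.15780428 0.15868235]
[-1.22587835  0.55635595 -0.54636736] [0.51906369 0.12506785 0.24622606]
(array([ 0.45546144, -0.20375824]), 135, np.float64(0.022089575999026303))
(array([ 0.62954189, -0.22113004]), 172, np.float64(0.0641294380023744))
```

View pics/fw.png

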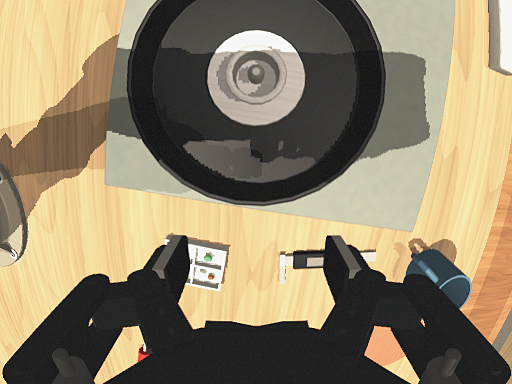

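View pics/fs.png

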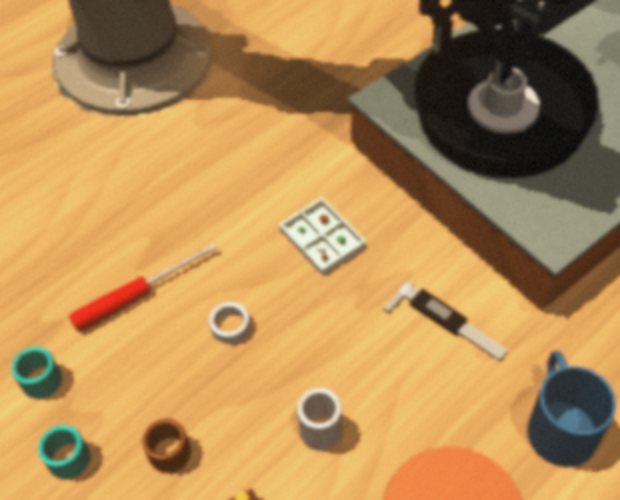

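The sleeve stands flat on the platen at wrist pixel (255,73), with its top at z = 0.157 and the spindle inside. The other sleeves and look-alikes are where they were, and the gripper is clear.

```bash
python3 -c "
from bench import r
print(r.hand_in())"
```

```text
the job is handed in; nothing more can be done
None
```

The 42 mm sleeve stands flat on the platen with the spindle inside and the gripper clear; the short and tall sleeves are where they were, and the job was handed in at about 11 s of the 35 s allowed.

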